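Load the vial reader and hold its slide at the reading gate

ROBOT

A 6-joint arm with a two-finger parallel gripper is mounted at the origin on a cart in front of the work surface, level with it; the furniture and walls round the work are solid. World frame = base frame: x ahead of the robot, y to its left, z up, the work surface at z = 0. Lengths are in m, angles in rad, forces in N, time in s.
With the tool pointing down it reaches from about 0.3 to 0.95 m from the base axis. Payload 3.1 kg.
Tool frame: the origin (TCP) lies between the finger pads; the fingertips stand 25 mm ahead of it and the grasp point (between the pads) lies 6 mm ahead of it (robot.tip_extent is the z of the fingertips in the tool frame, in m); z points along the fingers, y is the direction in which the jaws open and shut (so a half turn about z gives the same grasp; the last joint's range is limited). The gripper opens to 85 mm and grips with 20 to 120 N. Pads are 22 mm wide; open, the fingers measure 114 mm over their backs; the gripper's body (76 mm by 85 mm) begins 54 mm behind the grasp point. The pads swing forward as they close: fully open they stand 13 mm farther back than shut.
Start: joints at [1.17, 0.308, 1.634, -0, 1.2, -0.07], TCP at [0.203, 0.591, 0.256] pointing down, gripper open.
Joint ranges: [-3.06, 3.06], [-0.79, 1.96], [0.05, 2.63], [-1.19, 4.34], [0.05, 2.64], [-2.94, 2.94]. Speed limits (rad/s): [2.79, 2.79, 3.14, 3.14, 3.14, 3.14].

INTERFACE

Orientations are given as a rotation vector (axis times angle).
In Python, from cell import robot, vision gives the robot as it stands.
- The arm moves only by the tool servo_tool, never from a script. Its argument "moves" is a list of rows, each an object with "hand": the gripper command: -1 is fully open, 1 is shut, values between are in proportion; "translation": the shift along the tool's x, y, z in cm, a list of three; "angular": the turn, a rotation vector about the tool's x, y, z in degrees, a list of three. In form: [{"hand": hand, "translation": [tx, ty, tz], "angular": [rx, ry, rz]}, ...]. A call has 1 to 10 rows; each row is the pose to reach, as a shift and turn from the pose commanded when the call began, along the tool's axes at that moment; what a row does not reach only later rows make up. A row lasts 1/10 s, in which the tool goes at most 50 mm and 8.59 degrees, less where a joint would pass 70% of its speed; a pose out of reach is approached as far as the arm can. A call with a gripper value outside its range is refused whole. The fingers move at their own pace and stop on an object; "newtons" is the grip in N (left out, the last holds). Time passes only in rows, so rows that repeat a pose let the fingers close. It gives the time, the measured TCP pose, the force and the opening at its end, in the units of the state.
- robot.get_obs(): the state, without advancing time (a new reading comes with each control period).
- vision.read_camera(name): name is "scene" or "side" or "wrist"; returns a dict with "image" (400x640x3 uint8, red, green, blue), "z_map" (400x640 float32, m along the optical axis (not along the pixel's ray), 0 where there is no reading), "fx", "fy", "cx", "cy" (pixels), "camera_from_world" (4x4, takes a point from world to camera coordinates). Camera axes: x right, y down, z forward; pixel columns grow to the right and rows downward; lengths in m; the calibration is good to about 2 mm. A picture is of the moment at which its call begins.
- robot.sign_off(): hands the job in, once; it reports no verdict.
The state is a dict: "clock": time; "joints": joint angles; "qd": joint speeds; "joint_efforts": joint torques, N m; "tool_pos": TCP position; "tool_rot": TCP orientation; "force": force on the tool from outside, world axes, zero at the start; "wrist_torque": the same for the moment, N m; "finger_gap": opening from 0.0 (shut) to 1.0 (fully open).
Only numpy, scipy, OpenCV 4.12 (cv2) and the standard library are available. Lean on these libraries where they do the work, as an engineer would, in place of code of your own. Each camera call takes 0.05 s, during which the arm holds its last target.

TASK

Take the single capped sample vial standing by itself near the front of the table and stand it upright in the round cup of the vial reader's slide while the slide is at home, and let go of it. Then pull the slide out towards you by its bar handle, against its spring, until the centre of the cup is in line with the index ridges on the two posts of the reading gate, and keep holding it there: the program finishes while still holding the handle, because the slide springs back if let go. Do not knock over or push aside the dropper bottle or the petri dish.

Things in the scene. Friction and masses are not known exactly. Their poses are not given: they have to be found in the camera images.
- vial_mid (a point): centre (half-way up, 32 mm above its underside) of the capped sample vial: an upright round vial of 20 mm diameter and 64 mm height, 13 to 25 g, standing loose by itself on the front half of the table at the start (not one of those in the rack at the back); its cap is the top 12 mm. It stands either to the right or to the left of the reader, the dropper bottle on the other side.
- vial: the same vial; origin at the centre of its underside, z up along its axis.
- reader: the vial reader, fixed on the table: base plate 143 x 84 x 8 mm with two channel walls 28 mm high and a rear stop 32 mm high; the slide runs between the walls. Origin on the table, exactly under the centre of the cup when the slide is at home; x points to the back, away from the bar handle (pulling out is towards -x), y to its left, z up.
- shuttle (a joint): travel of the slide in m: 0 fully home (sprung back), grows as it is pulled out along the reader's -x; hard stop at 0.110. The spring pulls home with about 3.3 N at 0 plus 1.1 N per 10 mm (about 12 N at 80 mm).
- cup_rim (a point): centre of the mouth of the cup on the slide; moves with the slide. The mouth is 41 mm above the table; round cup, 33 mm outside and 25 mm inside diameter, inner floor 24 mm below the mouth (17 mm above the table). Two small pointers stand on its sides. A vial standing in the cup has its top at 81 mm above the table and stands 40 mm clear of the mouth.
- pull_bar (a point): centre of the bar handle at the front of the slide, 50 mm above the table, 125 mm in front (reader's -x) of the cup's centre. Round bar, 12 mm diameter, 72 mm long along the reader's y, a leg at each end, 60 mm free between them; under and behind it only the flat slide (top 15 mm above the table). At home the channel walls (46 mm apart) begin 51 mm, the gate posts 34 mm or more behind it.
- gate_mark (a point): middle of the reading gate, between the index ridges on its two posts, 58 mm above the table. The posts, 22 mm along the channel x 14 mm x 54 mm high, stand one on each side of the channel, 63 mm apart between their inner faces; the gate is fixed, 50 to 80 mm in front of the home place of the cup. Same axes as the reader. The cup is at the mark when its centre has the same x as this point along the reader's x.
- dropper_mid (a point): centre (half-way up) of the dropper bottle, 33 mm diameter, 102 mm high, a loose bystander; leave it alone.
- dropper: the dropper bottle; origin at the centre of its underside, z up.
- dish: petri dish, 62 mm diameter, 14 mm high, origin at the centre of its underside; a loose bystander at the right of the reader; leave it alone.
There are look-alikes about, which are no part of the job. What is shaped like the vial but orange or red is not meant.

How it is judged:
On the way:
1. the vial stands in the cup, let go, with the slide at home (horizontal distance between vial_mid and cup_rim below 0.006 m and angle between vial's own z axis and vertical below 0.2 rad and z of vial_mid in the frame of cup_rim between 0 and 0.012 m and contact force between the fingers and vial below 0.3 N and value of joint shuttle below 0.008 m), for 0.2 s.
At the end, for the whole second after the job is handed in: Cup centre within 7 mm of the gate's ridges along the channel, at rest, fingers on the bar (over 2 N, grasp point within 45 mm of its centre) and off the vial, which stands upright (0.2 rad) on the cup's floor, within 6 mm of its centre (x of cup_rim in the frame of gate_mark between -0.007 and 0.007 m and velocity of joint shuttle between -0.01 and 0.01 m/s and contact force between the fingers and shuttle above 2 N and distance between the grasp point and pull_bar below 0.045 m and horizontal distance between vial_mid and cup_rim below 0.006 m and angle between vial's own z axis and vertical below 0.2 rad and z of vial_mid in the frame of cup_rim between 0 and 0.012 m and contact force between the fingers and vial below 0.3 N); the arm keeps its last pose, push and grip.
It fails at once if the dropper bottle or the petri dish is pushed aside (over 30 mm) or the bottle tipped over (distance of any of dropper, dish from where it was at the start of the episode above 0.03 m or angle between dropper's own z axis and vertical above 0.5 rad).
It also fails if it takes over 58 s, if anything falls off the work surface, if the arm or the gripper's body presses on something with over 40 N, if the wrist force passes 120 N, or if a joint passes its speed limit or range.

## Working session

There is one attempt and no reset: what is moved stays moved. The work goes in short steps, Python scripts to look and compute and a tool call to move; the robot and the scene stay as the last step left them, time stands still between calls to the robot, and variables do not carry over. Pictures are saved under pics/ and viewed, and the job is handed in when it is done.

Besides the shell and the picture viewer there is one more tool, called after ">>>" as name(argument=value, ...) on one line, values as JSON. servo_tool: Moves the arm, as the interface text tells. Its arguments: {"type":"object","properties":{"moves":{"type":"array","items":{"type":"object","properties":{"hand":{"type":"number"},"translation":{"type":"array","items":{"type":"number"}},"angular":{"type":"array","items":{"type":"number"}}}}},"newtons":{"type":"number"}},"required":["moves"]}

```bash
mkdir -p pics; cat > h.py <<'E'
import numpy as np,cv2
from cell import robot,vision
def cam(n,save=None):
    d=vision.read_camera(n)
    if save: cv2.imwrite('pics/'+save,d['image'][:,:,::-1])
    return d
def ray(d,u,v):
    T=np.linalg.inv(d['camera_from_world']); r=T[:3,:3]@np.array([(u-d['cx'])/d['fx'],(v-d['cy'])/d['fy'],1]); return T[:3,3],r
def onz(d,u,v,z):
    o,r=ray(d,u,v); return o+r*(z-o[2])/r[2]
def pts(d):
    z=d['z_map']; v,u=np.mgrid[:z.shape[0],:z.shape[1]]
    P=np.stack([(u-d['cx'])/d['fx']*z,(v-d['cy'])/d['fy']*z,z,np.ones_like(z)],-1)
    W=P@np.linalg.inv(d['camera_from_world']).T; W=W[...,:3]; W[z==0]=np.nan; return W
def proj(d,p):
    c=d['camera_from_world']@np.append(p,1); return d['fx']*c[0]/c[2]+d['cx'],d['fy']*c[1]/c[2]+d['cy']
E
python3 - <<'E'
from h import *
for n in ['scene','side','wrist']:
    d=cam(n,n+'0.png'); T=np.linalg.inv(d['camera_from_world']); print(n,T[:3,3].round(3),T[:3,2].round(3),d['fx'])
print(robot.get_obs())
E
```

```text
scene [-0.223 -0.54   0.664] [ 0.7    0.463 -0.544] 505.9270073513423
side [ 0.145 -0.636  0.61 ] [ 0.448  0.658 -0.606] 391.6341428579648
wrist [0.138 0.611 0.373] [ 0.25  -0.089 -0.964] 306.8455623990086
{'clock': 0.15, 'joints': array([ 1.17030183e+00,  3.08810552e-01,  1.63487315e+00, -3.16548473e-05,
        1.19970314e+00, -6.96721387e-02]), 'qd': array([ 0.00033188, -0.00243693, -0.00631776,  0.00158306, -0.00022655,
        0.00085175]), 'joint_efforts': array([-4.61640650e-05, -4.15804732e+01, -2.77145094e+01, -1.92272728e-04,
        6.08892224e-03,  2.11011650e-05]), 'tool_pos': array([0.20279938, 0.59055758, 0.2553174 ]), 'tool_rot': array([-5.17205981e-01, -3.09833009e+00,  2.75124491e-03]), 'force': array([ 0.05421957,  0.06835812, -0.01129277]), 'wrist_torque': array([ 0.0232855 ,  0.05362222, -0.02072279]), 'finger_gap': 0.9986032886815082}
```

View pics/scene0.png

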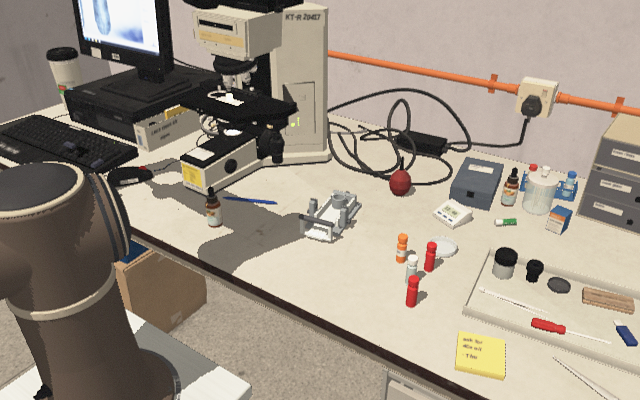

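View pics/side0.png

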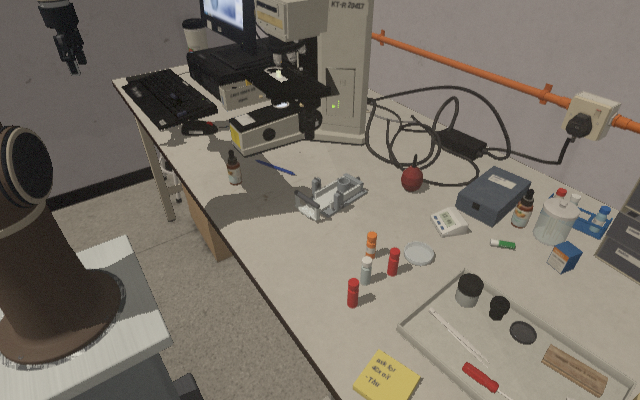

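View pics/wrist0.png

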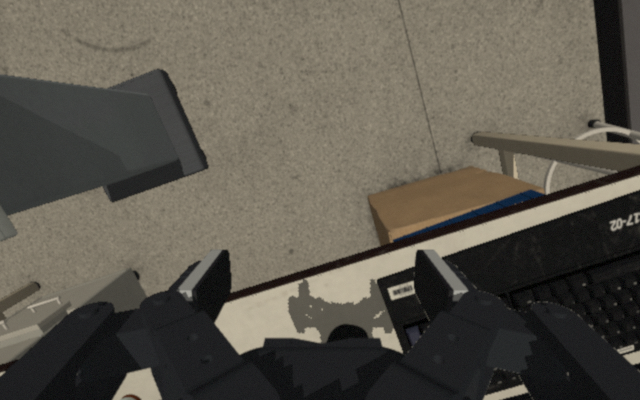

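```bash
python3 - <<'E'
from h import *
s=cam('scene');t=cam('side')
a=cv2.resize(s['image'][170:330,280:480],None,fx=4,fy=3.75/1*1,interpolation=cv2.INTER_CUBIC)
cv2.imwrite('pics/c1.png',cv2.resize(s['image'][170:315,285:465],(800,600//1),interpolation=cv2.INTER_CUBIC)[:,:,::-1])
cv2.imwrite('pics/c2.png',cv2.resize(t['image'][160:310,270:450],(720,600),interpolation=cv2.INTER_CUBIC)[:,:,::-1])
for n,d in [('s',s),('t',t)]:
    W=pts(d); im=cv2.cvtColor(d['image'],cv2.COLOR_RGB2HSV)
    m=(W[...,2]>0.006)&(W[...,2]<0.13)&(W[...,0]>0.2)&(W[...,0]<0.75)&(np.abs(W[...,1])<0.5)
    k,l,st,c=cv2.connectedComponentsWithStats(m.astype(np.uint8))
    for i in range(1,k):
        if st[i,4]>60:
            P=W[l==i]; print(n,c[i].round(),st[i,4],P.min(0).round(3),P.max(0).round(3),np.median(P,0).round(3), np.median(d['image'][l==i],0))
E
```

```text
s [229. 162.] 5042 [0.421 0.175 0.006] [0.75  0.434 0.13 ] [0.598 0.287 0.074] [127. 117.  81.]
s [141. 176.] 142 [0.444 0.483 0.006] [0.515 0.5   0.026] [0.48  0.494 0.013] [33. 32. 33.]
s [328. 215.] 1765 [ 0.505 -0.075  0.006] [0.7   0.033 0.057] [ 0.582 -0.021  0.023] [146. 145. 140.]
s [450. 219.] 221 [ 0.723 -0.282  0.006] [ 0.75  -0.209  0.026] [ 0.741 -0.257  0.013] [232. 225. 207.]
s [402. 247.] 251 [ 0.543 -0.23   0.006] [ 0.565 -0.21   0.064] [ 0.549 -0.222  0.039] [221. 136.  78.]
s [438. 249.] 638 [ 0.55  -0.308  0.006] [ 0.673 -0.245  0.065] [ 0.621 -0.282  0.012] [219.  209.5 195. ]
s [508. 282.] 1880 [ 0.473 -0.5    0.006] [ 0.686 -0.366  0.058] [ 0.612 -0.424  0.021] [170. 164. 147.]
s [412. 280.] 531 [ 0.438 -0.304  0.006] [ 0.513 -0.258  0.065] [ 0.448 -0.289  0.042] [192.  68.  66.]
s [508. 299.] 225 [ 0.544 -0.499  0.006] [ 0.56  -0.387  0.017] [ 0.551 -0.441  0.01 ] [238. 229. 216.]
s [481. 354.] 1795 [ 0.35  -0.49   0.006] [ 0.444 -0.396  0.017] [ 0.393 -0.444  0.012] [244. 232. 138.]
t [273. 127.] 3386 [0.509 0.181 0.006] [0.75  0.492 0.13 ] [0.619 0.288 0.078
[... 441 characters left out ...]
  0.007] [ 0.567 -0.209  0.066] [ 0.511 -0.26   0.043] [147. 120. 105.]
t [418. 253.] 559 [ 0.611 -0.306  0.006] [ 0.675 -0.243  0.016] [ 0.641 -0.277  0.013] [170. 168. 159.]
t [393. 261.] 256 [ 0.555 -0.288  0.006] [ 0.574 -0.27   0.066] [ 0.56  -0.283  0.042] [141.  58.  52.]
t [464. 309.] 2482 [ 0.478 -0.5    0.006] [ 0.689 -0.364  0.059] [ 0.621 -0.422  0.022] [117.  113.5 103. ]
t [353. 292.] 293 [ 0.442 -0.302  0.006] [ 0.462 -0.283  0.066] [ 0.448 -0.297  0.044] [141.  59.  53.]
t [454. 332.] 362 [ 0.549 -0.499  0.006] [ 0.564 -0.386  0.019] [ 0.555 -0.444  0.011] [182. 173. 160.]
t [386. 379.] 2163 [ 0.354 -0.478  0.006] [ 0.448 -0.394  0.017] [ 0.403 -0.439  0.014] [193. 175. 103.]
```

View pics/c1.png

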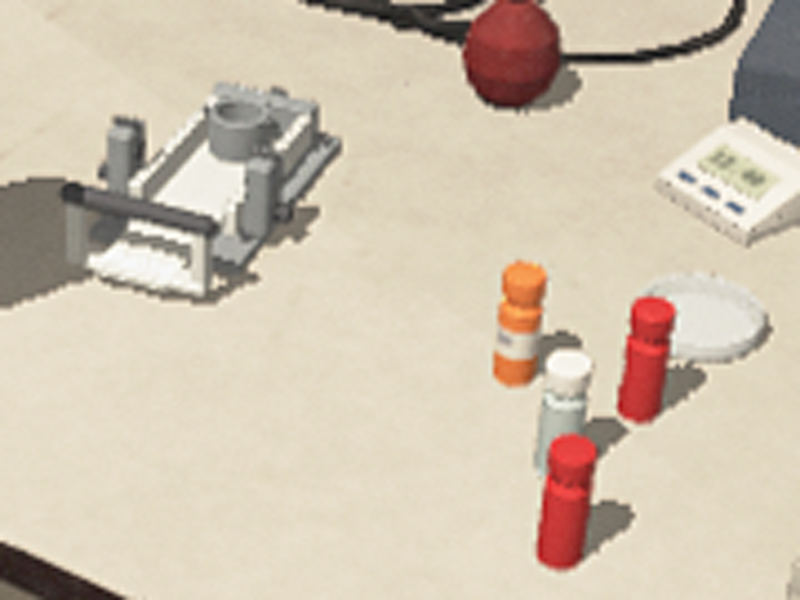

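View pics/c2.png

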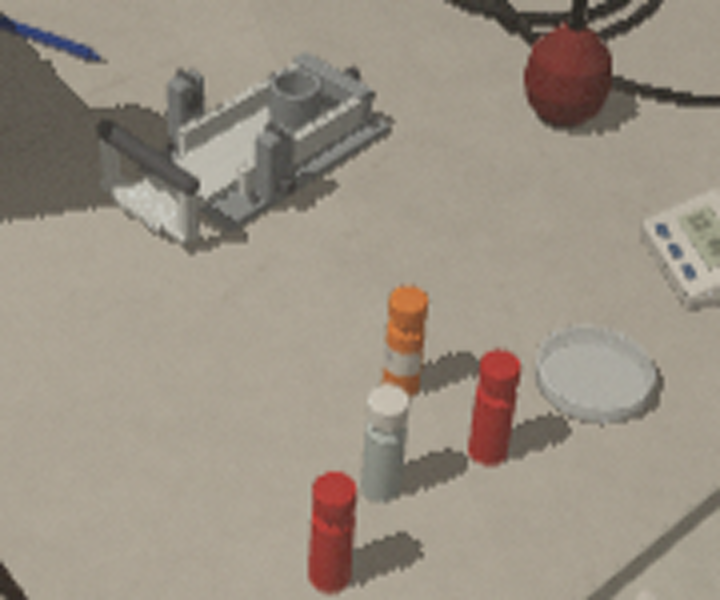

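```bash
cat > meas.py <<'E'
from h import *
from scipy.optimize import least_squares
def circ(P,r):
    f=lambda c:np.hypot(P[:,0]-c[0],P[:,1]-c[1])-r
    s=least_squares(f,P.mean(0)[:2],loss='soft_l1',f_scale=0.001); return s.x.round(4),np.sqrt(np.mean(s.fun**2)).round(4)
if __name__=='__main__':
  for n in ['scene','side']:
    d=cam(n); W=pts(d); f=W.reshape(-1,3)
    sel=lambda lo,hi:f[np.all((f>lo)&(f<hi),1)]
    print(n)
    for nm,x,y in [('vial',.507,-.265),('orange',.555,-.22),('red1',.565,-.28),('red2',.452,-.295)]:
        P=f[(np.hypot(f[:,0]-x,f[:,1]-y)<0.022)&(f[:,2]>0.012)&(f[:,2]<0.075)]
        b=P[P[:,2]<0.045]; t=P[P[:,2]>0.0615]
        if len(b)>10: print(nm,'body',circ(b,.010),len(b),'top',t.mean(0).round(4),len(t),P[:,2].max().round(4))
    # bar: dark points z .04-.06 with x<.6
    P=sel([.48,-.09,.046],[.60,.06,.062]); print('z>.046',len(P))
    # cluster
    g=cv2.cvtColor(d['image'],cv2.COLOR_RGB2GRAY).reshape(-1)
    m=np.all((f>[.45,-.12,.034])&(f<[.75,.08,.07]),1)
    q=m.reshape(d['z_map'].shape).astype(np.uint8)
    k,l,st,c=cv2.connectedComponentsWithStats(q)
    for i in range(1,k):
        if st[i,4]>8:
            P=W[l==i]; print(c[i].round(),st[i,4],P.min(0).round(3),P.max(0).round(3),P.mean(0).round(4),d['image'][l==i].mean(0).round())
            if st[i,2]>15 and st[i,4]>40:
                e=np.linalg.svd(P[:,:2]-P[:,:2].mean(0),full_matrices=False)[2][0]; print('   dir',e.round(3),np.ptp((P[:,:2]-P[:,:2].mean(0))@e).round(4))
E
python3 meas.py
```

```text
scene
vial body (array([ 0.5038, -0.2658]), np.float64(0.0015)) 112 top [ 0.5019 -0.2664  0.0625] 41 0.065
orange body (array([ 0.5569, -0.2194]), np.float64(0.0015)) 131 top [ 0.555  -0.2205  0.0624] 31 0.0639
red1 body (array([ 0.5466, -0.2847]), np.float64(0.0035)) 139 top [ 0.5608 -0.2793  0.0628] 30 0.0649
red2 body (array([ 0.4497, -0.2929]), np.float64(0.0011)) 156 top [ 0.4481 -0.2945  0.0627] 49 0.0647
z>.046 259
[339. 198.] 63 [ 0.626 -0.034  0.034] [0.66  0.006 0.041] [ 0.6431 -0.0134  0.037 ] [144. 144. 139.]
   dir [-0.542 -0.841] 0.0352
[313. 204.] 85 [0.568 0.008 0.034] [0.592 0.024 0.057] [0.5763 0.0144 0.0455] [128. 127. 122.]
[344. 211.] 85 [ 0.58  -0.067  0.034] [ 0.606 -0.053  0.057] [ 0.5882 -0.0609  0.0458] [131. 131. 126.]
[316. 221.] 227 [ 0.507 -0.071  0.034] [0.53  0.009 0.057] [ 0.518  -0.0335  0.0485] [111. 108. 104.]
   dir [ 0.16  -0.987] 0.081
side
vial body (array([ 0.507 , -0.2639]), np.float64(0.0008)) 122 top [ 0.5056 -0.2648  0.0636] 68 0.0659
orange body (array([ 0.5597, -0.2173]), np.float64(0.0009)) 112 top [ 0.5581 -0.2188  0.0636] 55 0.0653
red1 body (array([ 0.566 , -0.2774]), np.float64(0.0009)) 119 top [ 0.5646 -0.2785  0.0638] 60 0.0661
red2 body (array([ 0.4531, -0.2912]), np.float64(0.0006)) 132 top [ 0.4516 -0.2922  0.0639] 82 0.0661
z>.046 237
[316. 182.] 83 [0.572 0.009 0.034] [0.594 0.025 0.057] [0.5814 0.0154 0.0469] [96. 95. 91.]
[343. 181.] 74 [ 0.631 -0.029  0.034] [0.664 0.012 0.042] [ 0.6469 -0.0104  0.0382] [110. 110. 105.]
[307. 200.] 182 [ 0.513 -0.071  0.034] [0.533 0.012 0.057] [ 0.5222 -0.0333  0.0503] [90. 88. 83.]
   dir [ 0.161 -0.987] 0.0836
[338. 196.] 88 [ 0.584 -0.067  0.034] [ 0.606 -0.05   0.059] [ 0.5931 -0.0605  0.0474] [101. 100.  96.]
```

```bash
cat > plan.py <<'E'
import sys
from h import *
from scipy.spatial.transform import Rotation as R
# usage: plan.py x y z yaw_of_jaw_deg [flip choice auto]
def plan(x,y,z,jaw):
    o=robot.get_obs(); R0=R.from_rotvec(o['tool_rot']); p=np.array(o['tool_pos'])
    M=R0.as_matrix(); print('pos',p.round(4),'jaw yaw',np.degrees(np.arctan2(M[1,1],M[0,1])).round(2),'x yaw',np.degrees(np.arctan2(M[1,0],M[0,0])).round(2),'zaxis',M[:,2].round(4),'gap',round(o['finger_gap'],3),'j',o['joints'].round(2),'F',o['force'].round(1),'t',o['clock'])
    print('shift cm',(M.T@(np.array([x,y,z])-p)*100).round(2))
    for a in (jaw,jaw+180):
        c,s=np.cos(np.radians(a)),np.sin(np.radians(a)); Y=np.array([c,s,0]);Z=np.array([0,0,-1.]);X=np.cross(Y,Z)
        T=R.from_matrix(np.stack([X,Y,Z],1)); print('turn deg',a,np.degrees((R0.inv()*T).as_rotvec()).round(2))
plan(*map(float,sys.argv[1:5]))
E
python3 plan.py .5055 -.265 .16 99.3
```

```text
pos [0.203 0.591 0.256] jaw yaw 71.05 x yaw 161.05 zaxis [-2.e-04 -5.e-04 -1.e+00] gap 0.998 j [ 1.17  0.31  1.63 -0.    1.2  -0.07] F [-1.  -0.1 -0.7] t 0.35
shift cm [-56.41 -71.12   9.63]
turn deg 99.3 [-3.000e-02 -1.000e-02 -2.825e+01]
turn deg 279.3 [-1.0000e-02  4.0000e-02  1.5175e+02]
```

>>> servo_tool(moves=[{"hand": -0.06,"translation": [-28,-35.5,0],"angular": [0,0,76]},{"hand": -0.06,"translation": [-28,-35.5,0],"angular": [0,0,76]},{"hand": -0.06,"translation": [-28,-35.5,0],"angular": [0,0,76]},{"hand": -0.06,"translation": [-28,-35.5,0],"angular": [0,0,76]},{"hand": -0.06,"translation": [-28,-35.5,0],"angular": [0,0,76]},{"hand": -0.06,"translation": [-28,-35.5,0],"angular": [0,0,76]},{"hand": -0.06,"translation": [-28,-35.5,0],"angular": [0,0,76]},{"hand": -0.06,"translation": [-28,-35.5,0],"angular": [0,0,76]},{"hand": -0.06,"translation": [-28,-35.5,0],"angular": [0,0,76]},{"hand": -0.06,"translation": [-28,-35.5,0],"angular": [0,0,76]}], newtons=30)

```text
clock: 1.35
tool_pos: [0.3542, 0.1596, 0.2567]
tool_rot: [2.324, 2.11, 0.0]
force: [-0.5, 0.4, -0.4]
finger_gap: 0.533
```

```bash
python3 plan.py .5055 -.265 .2 99.3
```

```text
pos [0.3542 0.1596 0.2567] jaw yaw -5.52 x yaw 84.48 zaxis [ 0.0019 -0.002  -1.    ] gap 0.533 j [ 0.31 -0.18  2.15 -0.    1.17  0.41] F [-0.5  0.4 -0.4] t 1.35
shift cm [-40.8   19.13   5.78]
turn deg 99.3 [-1.0000e-02  1.8000e-01 -1.0482e+02]
turn deg 279.3 [1.700e-01 1.000e-02 7.518e+01]
```

>>> servo_tool(moves=[{"hand": -0.06,"translation": [-40.8,19.1,5.8],"angular": [0,0,75.2]},{"hand": -0.06,"translation": [-40.8,19.1,5.8],"angular": [0,0,75.2]},{"hand": -0.06,"translation": [-40.8,19.1,5.8],"angular": [0,0,75.2]},{"hand": -0.06,"translation": [-40.8,19.1,5.8],"angular": [0,0,75.2]},{"hand": -0.06,"translation": [-40.8,19.1,5.8],"angular": [0,0,75.2]},{"hand": -0.06,"translation": [-40.8,19.1,5.8],"angular": [0,0,75.2]},{"hand": -0.06,"translation": [-40.8,19.1,5.8],"angular": [0,0,75.2]},{"hand": -0.06,"translation": [-40.8,19.1,5.8],"angular": [0,0,75.2]},{"hand": -0.06,"translation": [-40.8,19.1,5.8],"angular": [0,0,75.2]},{"hand": -0.06,"translation": [-40.8,19.1,5.8],"angular": [0,0,75.2]}])

```text
clock: 2.35
tool_pos: [0.5096, -0.2629, 0.1975]
tool_rot: [3.128, 0.263, 0.002]
force: [-0.1, 1.4, -0.3]
finger_gap: 0.529
```

>>> servo_tool(moves=[{"hand": -0.06,"translation": [0,0,0],"angular": [0,0,0]},{"hand": -0.06,"translation": [0,0,0],"angular": [0,0,0]}])

```text
clock: 2.55
tool_pos: [0.5073, -0.257, 0.1979]
tool_rot: [-3.128, -0.272, 0.002]
force: [0.3, 0.2, -0.4]
finger_gap: 0.529
```

```bash
python3 - <<'E'
from meas import *
d=cam('wrist','w1.png'); W=pts(d); f=W.reshape(-1,3)
P=f[(np.hypot(f[:,0]-.5055,f[:,1]+.265)<0.022)&(f[:,2]>0.012)&(f[:,2]<0.075)]
t=P[P[:,2]>.058]; b=P[P[:,2]<.05]
print(len(P),t.mean(0),len(t),circ(b,.01) if len(b)>9 else 0, t.min(0),t.max(0))
E
python3 plan.py .5055 -.265 .053 99.3
```

```text
623 [ 0.50560264 -0.26446856  0.06377754] 423 (array([ 0.5044, -0.2649]), np.float64(0.0004)) [ 0.49473536 -0.27425418  0.05800208] [ 0.51472782 -0.25511117  0.06575939]
pos [ 0.5073 -0.2568  0.1982] jaw yaw -80.03 x yaw 9.97 zaxis [-7.e-04  1.e-03 -1.e+00] gap 0.529 j [-0.55  0.26  1.82  0.    1.06  0.85] F [-0.2 -0.4  0.4] t 2.6
shift cm [-0.31  0.8  14.52]
turn deg 99.3 [-5.0000e-02 -1.0000e-01 -1.7933e+02]
turn deg 279.3 [-0.06  0.03  0.67]
```

View pics/w1.png

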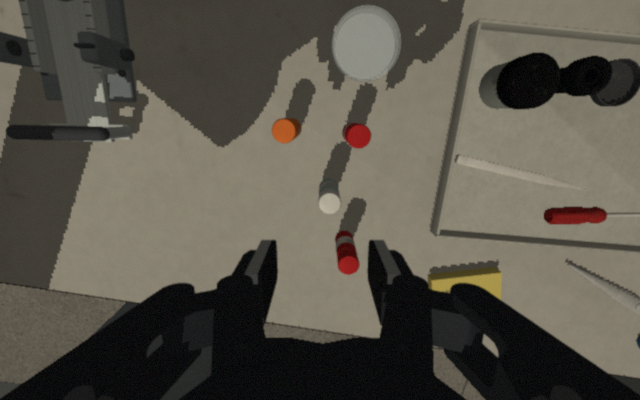

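The wrist picture shows the white-capped vial at (329,202), with orange at (285,130) and reds at (358,134) and (347,255). The wrist measurement of (0.505, -0.265), with the cap top at 64 mm, agrees with both other views.

>>> servo_tool(moves=[{"hand": -0.06,"translation": [-0.3,0.8,4],"angular": [0,0,0.7]},{"hand": -0.06,"translation": [-0.3,0.8,7],"angular": [0,0,0.7]},{"hand": -0.06,"translation": [-0.3,0.8,9],"angular": [0,0,0.7]},{"hand": -0.06,"translation": [-0.3,0.8,11],"angular": [0,0,0.7]},{"hand": -0.06,"translation": [-0.3,0.8,12.5],"angular": [0,0,0.7]},{"hand": -0.06,"translation": [-0.3,0.8,14],"angular": [0,0,0.7]},{"hand": -0.06,"translation": [-0.3,0.8,14.5],"angular": [0,0,0.7]},{"hand": -0.06,"translation": [-0.3,0.8,14.5],"angular": [0,0,0.7]},{"hand": -0.06,"translation": [-0.3,0.8,14.5],"angular": [0,0,0.7]}])

```text
clock: 3.5
tool_pos: [0.5066, -0.2672, 0.054]
tool_rot: [3.131, 0.251, 0.002]
force: [0.0, -1.8, 0.1]
finger_gap: 0.529
```

```bash
python3 - <<'E'
from h import *
cam('wrist','w2.png'); 
d=cam('side'); cv2.imwrite('pics/s2.png',cv2.resize(d['image'][160:310,270:450],(720,600))[:,:,::-1])
E
python3 plan.py .505 -.2647 .053 99.3
```

```text
pos [ 0.5068 -0.2675  0.0543] jaw yaw -80.85 x yaw 9.15 zaxis [ 0.0018 -0.0011 -1.    ] gap 0.525 j [-0.56  0.48  1.87  0.    0.79  0.85] F [-1.   0.1 -0.7] t 3.6
shift cm [-0.14 -0.3   0.13]
turn deg 99.3 [-1.4000e-01 -1.2000e-01  1.7985e+02]
turn deg 279.3 [ 0.08 -0.09 -0.15]
```

View pics/s2.png

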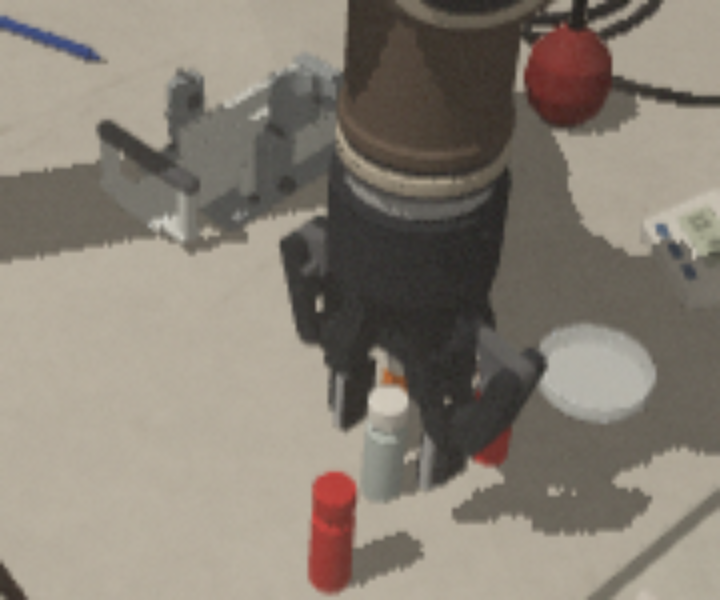

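The vial, at (385,440) in the crop, stands between the fingers and the neighbours are clear. I centre on it and close.

>>> servo_tool(moves=[{"hand": -0.06,"translation": [-0.15,-0.3,0.1],"angular": [0,0,0]},{"hand": -0.06,"translation": [-0.15,-0.3,0.1],"angular": [0,0,0]},{"hand": 1,"translation": [-0.15,-0.3,0.1],"angular": [0,0,0]},{"hand": 1,"translation": [-0.15,-0.3,0.1],"angular": [0,0,0]},{"hand": 1,"translation": [-0.15,-0.3,0.1],"angular": [0,0,0]},{"hand": 1,"translation": [-0.15,-0.3,0.1],"angular": [0,0,0]},{"hand": 1,"translation": [-0.15,-0.3,0.1],"angular": [0,0,0]},{"hand": 1,"translation": [-0.15,-0.3,0.1],"angular": [0,0,0]}], newtons=30)

```text
clock: 4.4
tool_pos: [0.5041, -0.2643, 0.0524]
tool_rot: [3.132, 0.251, 0.0]
force: [-1.2, 0.6, 1.6]
finger_gap: 0.218
```

>>> servo_tool(moves=[{"hand": 1,"translation": [0,0,-3],"angular": [0,0,0]},{"hand": 1,"translation": [0,0,-6],"angular": [0,0,0]},{"hand": 1,"translation": [0,0,-9],"angular": [0,0,0]},{"hand": 1,"translation": [0,0,-12],"angular": [0,0,0]},{"hand": 1,"translation": [0,0,-12],"angular": [0,0,0]},{"hand": 1,"translation": [0,0,-12],"angular": [0,0,0]}])

```text
clock: 5.0
tool_pos: [0.5044, -0.2644, 0.1729]
tool_rot: [3.131, 0.25, 0.002]
force: [-1.2, -1.0, -1.2]
finger_gap: 0.218
```

```bash
python3 - <<'E'
from h import *
cam('wrist','w3.png'); 
d=cam('side'); cv2.imwrite('pics/s3.png',cv2.resize(d['image'][110:310,270:450],(540,600))[:,:,::-1])
W=pts(d).reshape(-1,3)
E
python3 plan.py .645 -.012 .15 99.3
```

```text
pos [ 0.503  -0.2636  0.1708] jaw yaw -80.85 x yaw 9.15 zaxis [-0.0024  0.0015 -1.    ] gap 0.22 j [-0.56  0.3   1.84 -0.    1.01  0.85] F [-0.9  1.2 -1.5] t 5.1
shift cm [ 18.02 -22.58   2.08]
turn deg 99.3 [1.9000e-01 1.6000e-01 1.7985e+02]
turn deg 279.3 [-0.1   0.12 -0.15]
```

View pics/s3.png

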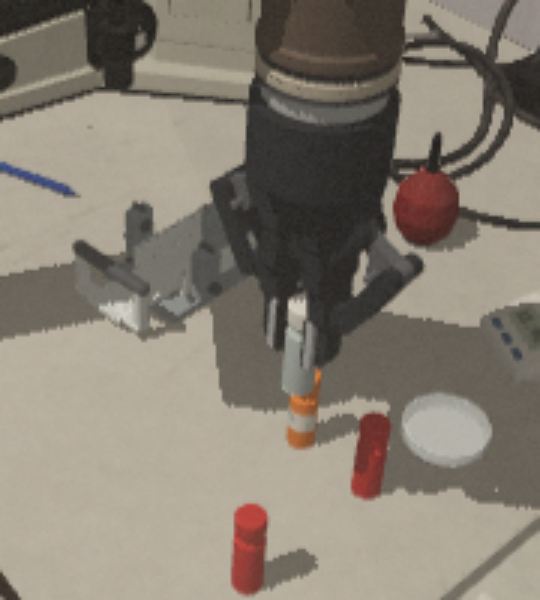

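View pics/w3.png

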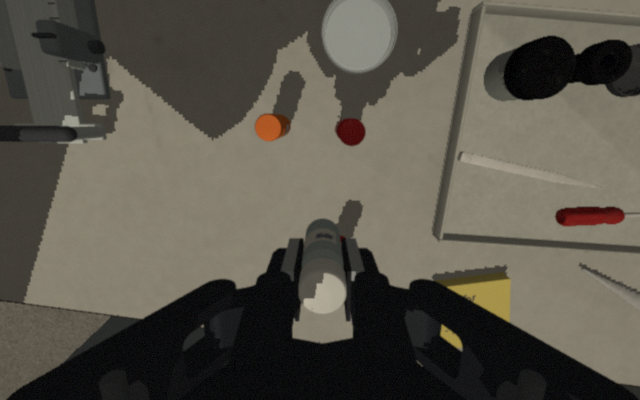

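>>> servo_tool(moves=[{"hand": 1,"translation": [3,-5,0],"angular": [0,0,0]},{"hand": 1,"translation": [5,-9,0],"angular": [0,0,0]},{"hand": 1,"translation": [7,-13,0],"angular": [0,0,0]},{"hand": 1,"translation": [8,-17,0],"angular": [0,0,0]},{"hand": 1,"translation": [9,-20,0],"angular": [0,0,0]},{"hand": 1,"translation": [10,-22.5,0],"angular": [0,0,0]},{"hand": 1,"translation": [10,-22.5,0],"angular": [0,0,0]},{"hand": 1,"translation": [10,-22.5,0],"angular": [0,0,0]},{"hand": 1,"translation": [10,-22.5,0],"angular": [0,0,0]}])

```text
clock: 6.0
tool_pos: [0.5662, -0.0269, 0.1711]
tool_rot: [3.132, 0.25, -0.003]
force: [-0.3, 0.4, -0.9]
finger_gap: 0.221
```

```bash
python3 - <<'E'
from meas import *
d=cam('wrist','w4.png'); W=pts(d)
m=(W[...,2]>.034)&(W[...,2]<.07)&(W[...,0]>.45)&(np.abs(W[...,1]+.02)<.1)
k,l,st,c=cv2.connectedComponentsWithStats(m.astype(np.uint8))
for i in range(1,k):
    if st[i,4]>15:
        P=W[l==i]; print(c[i].round(),st[i,4],P.min(0).round(3),P.max(0).round(3),P.mean(0).round(4))
        (x,y),(w,h),a=cv2.minAreaRect((P[:,:2]*1000).astype(np.float32)); print('   rect',round(x,1),round(y,1),round(w,1),round(h,1),round(a,1))
E
python3 plan.py .645 -.012 .15 99.3
```

```text
[315.  96.] 720 [ 0.63  -0.03   0.034] [0.662 0.011 0.043] [ 0.6463 -0.0096  0.0402]
   rect 645.5 -9.7 32.3 32.3 55.6
[267. 172.] 616 [0.571 0.01  0.034] [0.594 0.027 0.059] [0.5838 0.018  0.0514]
   rect 582.7 18.6 21.5 15.5 7.9
[363. 173.] 597 [ 0.583 -0.064  0.035] [ 0.606 -0.047  0.059] [ 0.5952 -0.0552  0.0518]
   rect 593.8 -55.8 22.4 15.6 9.0
[274. 247.] 171 [ 0.512 -0.005  0.035] [0.525 0.012 0.057] [0.5206 0.0061 0.0492]
   rect 521.1 4.9 8.3 19.5 42.1
pos [ 0.5664 -0.0272  0.1714] jaw yaw -80.92 x yaw 9.08 zaxis [-1.6e-03 -2.0e-04 -1.0e+00] gap 0.214 j [-0.12  0.29  1.84 -0.    1.01  1.29] F [ 0.5  0.1 -0.3] t 6.05
shift cm [ 8.01 -0.26  2.13]
turn deg 99.3 [1.5000e-01 1.0000e-02 1.7978e+02]
turn deg 279.3 [-0.01  0.09 -0.22]
```

View pics/w4.png

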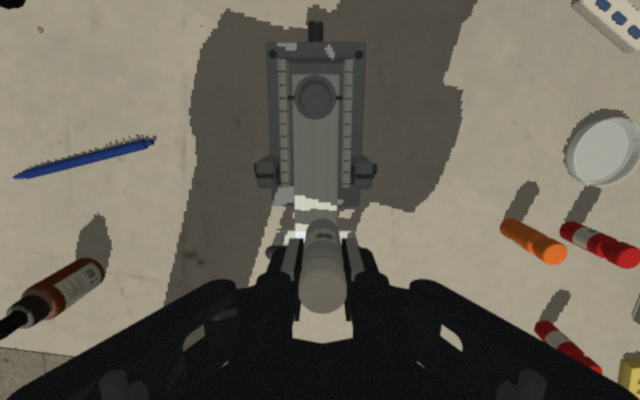

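>>> servo_tool(moves=[{"hand": 1,"translation": [2,-0.1,0],"angular": [0,0,0]},{"hand": 1,"translation": [4.5,-0.3,1],"angular": [0,0,0]},{"hand": 1,"translation": [6.5,-0.5,3],"angular": [0,0,0]},{"hand": 1,"translation": [8,-0.5,5],"angular": [0,0,0]},{"hand": 1,"translation": [8,-0.5,5],"angular": [0,0,0]},{"hand": 1,"translation": [8,-0.5,5],"angular": [0,0,0]},{"hand": 1,"translation": [8,-0.5,5],"angular": [0,0,0]}])

```text
clock: 6.75
tool_pos: [0.645, -0.0094, 0.123]
tool_rot: [3.132, 0.249, 0.001]
force: [-0.0, 0.2, 1.0]
finger_gap: 0.219
```

```bash
python3 - <<'E'
from meas import *
for n in ['wrist','scene','side']:
    d=cam(n); W=pts(d); f=W.reshape(-1,3)
    near=np.hypot(f[:,0]-.646,f[:,1]+.0097)<.03
    r=f[near&(f[:,2]>.037)&(f[:,2]<.044)]
    h=np.hypot(f[:,0]-.646,f[:,1]+.0097)<.02
    b=f[h&(f[:,2]>.072)&(f[:,2]<.09)]; b2=f[h&(f[:,2]>.09)&(f[:,2]<.11)]
    print(n,'rim',len(r),r.mean(0).round(4),r.min(0).round(3),r.max(0).round(3),'low',len(b),circ(b,.01),b[:,2].min(),'mid',len(b2),circ(b2,.01) if len(b2)>5 else '')
    u,v=map(int,proj(d,[.646,-.01,.07])); im=d['image'][max(v-60,0):v+60,u-72:u+72]
    cv2.imwrite(f'pics/{n}5.png',cv2.resize(im,None,fx=5,fy=5,interpolation=cv2.INTER_CUBIC)[:,:,::-1])
E
python3 plan.py .645 -.0097 .071 98.8
```

```text
wrist rim 630 [ 0.6506 -0.0084  0.0402] [ 0.633 -0.031  0.037] [0.662 0.011 0.043] low 336 (array([ 0.6453, -0.0105]), np.float64(0.0002)) 0.07202904211609501 mid 838 (array([ 0.6457, -0.0103]), np.float64(0.0037))
scene rim 35 [ 0.6429 -0.0147  0.0384] [ 0.628 -0.029  0.037] [0.659 0.003 0.04 ] low 58 (array([ 0.6454, -0.0115]), np.float64(0.0015)) 0.07216211922134874 mid 82 (array([ 0.6288, -0.013 ]), np.float64(0.0038))
side rim 55 [ 0.6465 -0.0104  0.0393] [ 0.631 -0.029  0.037] [0.662 0.012 0.042] low 50 (array([ 0.6484, -0.0097]), np.float64(0.0011)) 0.07285937047260249 mid 62 (array([ 0.6468, -0.0143]), np.float64(0.0043))
pos [ 0.6454 -0.009   0.1236] jaw yaw -80.88 x yaw 9.12 zaxis [ 1.7e-03 -2.0e-04 -1.0e+00] gap 0.218 j [-0.08  0.49  1.67 -0.    0.98  1.33] F [ 0.3 -0.4 -0.5] t 6.9
shift cm [-0.06  0.06  5.26]
turn deg 98.8 [ 1.5000e-01  4.0000e-02 -1.7968e+02]
turn deg 278.8 [ 0.03 -0.1   0.32]
```

View pics/scene5.png

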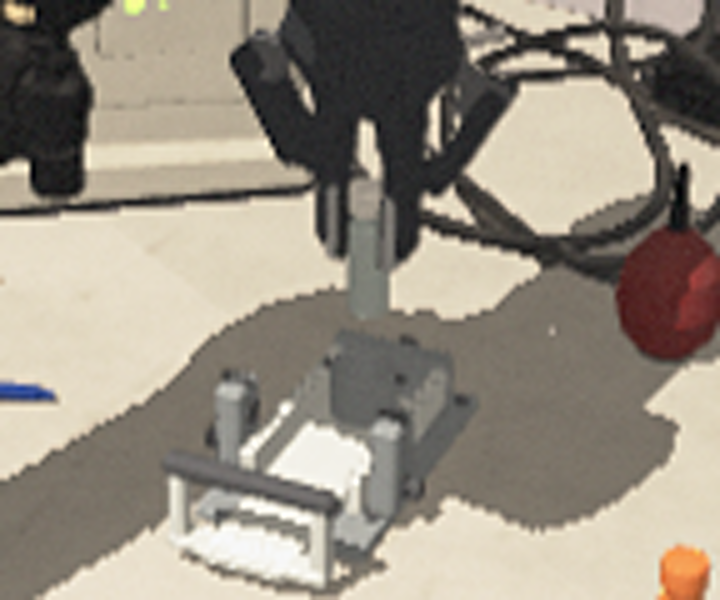

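View pics/side5.png

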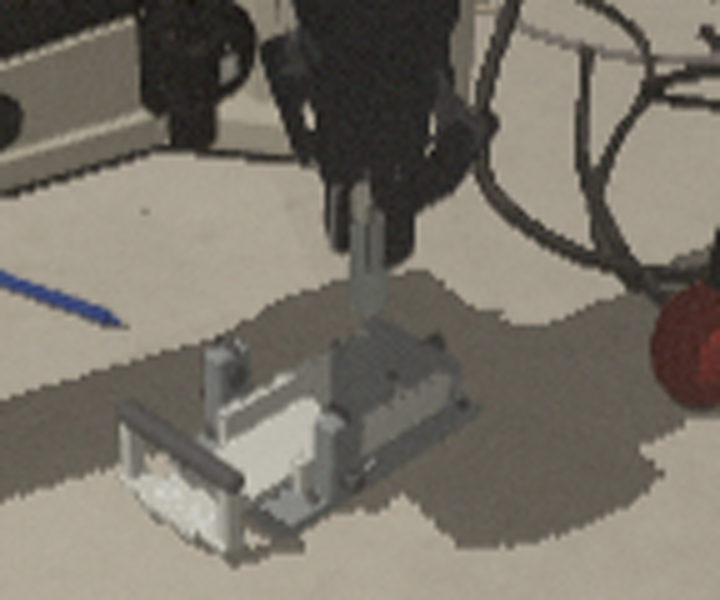

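View pics/wrist5.png

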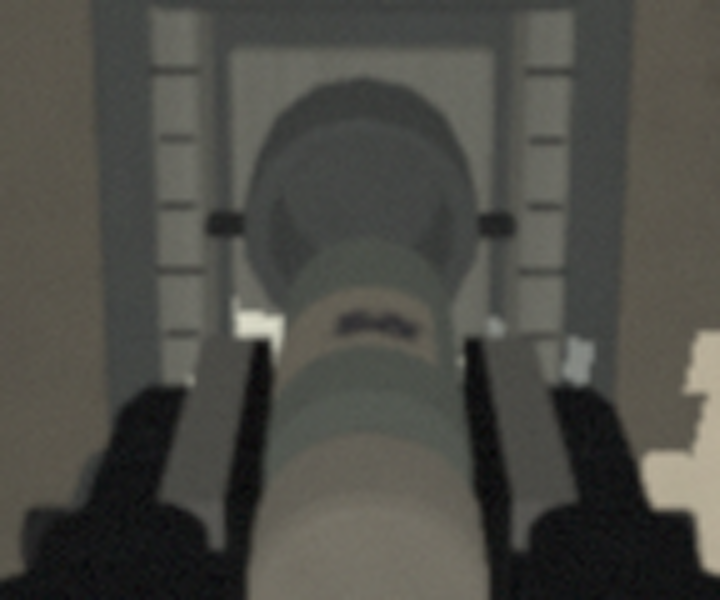

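>>> servo_tool(moves=[{"hand": 1,"translation": [0.1,-0.05,0.7],"angular": [0,0,0]},{"hand": 1,"translation": [0.1,-0.05,1.5],"angular": [0,0,0]},{"hand": 1,"translation": [0.1,-0.05,2.3],"angular": [0,0,0]},{"hand": 1,"translation": [0.1,-0.05,3],"angular": [0,0,0]},{"hand": 1,"translation": [0.1,-0.05,3.7],"angular": [0,0,0]},{"hand": 1,"translation": [0.1,-0.05,4.3],"angular": [0,0,0]},{"hand": 1,"translation": [0.1,-0.05,4.8],"angular": [0,0,0]},{"hand": 1,"translation": [0.1,-0.05,5.1],"angular": [0,0,0]},{"hand": 1,"translation": [0.1,-0.05,5.1],"angular": [0,0,0]},{"hand": 1,"translation": [0.1,-0.05,5.1],"angular": [0,0,0]}])

```text
clock: 7.9
tool_pos: [0.6463, -0.0079, 0.0714]
tool_rot: [3.132, 0.251, 0.001]
force: [0.1, 0.1, 1.7]
finger_gap: 0.222
```

```bash
python3 - <<'E'
from meas import *
for n in ['scene','side']:
    d=cam(n)
    u,v=map(int,proj(d,[.646,-.01,.07])); im=d['image'][max(v-60,0):v+60,u-72:u+72]
    cv2.imwrite(f'pics/{n}6.png',cv2.resize(im,None,fx=3,fy=3,interpolation=cv2.INTER_CUBIC)[:,:,::-1])
a=cv2.imread('pics/scene6.png');b=cv2.imread('pics/side6.png'); cv2.imwrite('pics/b6.png',cv2.resize(np.vstack([a,b]),(360,600)))
E
python3 plan.py .645 -.0097 .069 98.8
```

```text
pos [ 0.6465 -0.0079  0.0717] jaw yaw -80.85 x yaw 9.15 zaxis [ 9.e-04 -1.e-04 -1.e+00] gap 0.22 j [-0.08  0.56  1.68 -0.    0.89  1.33] F [-0.2 -0.3 -0.3] t 8.0
shift cm [-0.18  0.15  0.27]
turn deg 98.8 [ 8.0000e-02  2.0000e-02 -1.7965e+02]
turn deg 278.8 [ 0.01 -0.05  0.35]
```

View pics/b6.png

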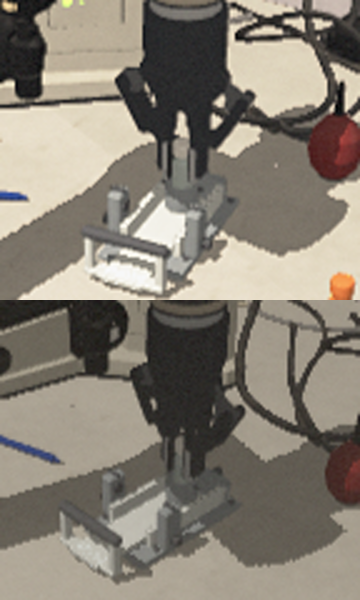

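In both views the vial is inside the cup mouth, with no contact force. I lower it 2 mm and release.

>>> servo_tool(moves=[{"hand": 1,"translation": [-0.05,0.1,0.1],"angular": [0,0,0]},{"hand": 1,"translation": [-0.05,0.1,0.2],"angular": [0,0,0]},{"hand": 1,"translation": [-0.05,0.1,0.2],"angular": [0,0,0]},{"hand": 0.3,"translation": [-0.05,0.1,0.2],"angular": [0,0,0]},{"hand": 0.1,"translation": [-0.05,0.1,0.2],"angular": [0,0,0]},{"hand": -0.06,"translation": [-0.05,0.1,0.2],"angular": [0,0,0]},{"hand": -0.06,"translation": [-0.05,0.1,0.2],"angular": [0,0,0]},{"hand": -0.06,"translation": [-0.05,0.1,0.2],"angular": [0,0,0]}])

```text
clock: 8.8
tool_pos: [0.6458, -0.0089, 0.0692]
tool_rot: [-3.132, -0.25, 0.0]
force: [0.7, 0.9, -1.5]
finger_gap: 0.531
```

>>> servo_tool(moves=[{"hand": -0.06,"translation": [0,0,-1],"angular": [0,0,0]},{"hand": -0.06,"translation": [0,0,-3],"angular": [0,0,0]},{"hand": -0.06,"translation": [0,0,-6],"angular": [0,0,0]},{"hand": -0.06,"translation": [0,0,-9],"angular": [0,0,0]},{"hand": -0.06,"translation": [0,0,-12],"angular": [0,0,0]},{"hand": -0.06,"translation": [0,0,-12],"angular": [0,0,0]}])

```text
clock: 9.4
tool_pos: [0.6498, -0.0092, 0.1962]
tool_rot: [3.13, 0.25, 0.018]
force: [1.2, -0.4, 0.9]
finger_gap: 0.527
```

```bash
cat > chk.py <<'E'
from meas import *
import sys
cx,cy=float(sys.argv[1]),float(sys.argv[2]);tag=sys.argv[3]
for n in ['wrist','scene','side']:
    d=cam(n); W=pts(d); f=W.reshape(-1,3)
    h=np.hypot(f[:,0]-cx,f[:,1]-cy)<.025
    b=f[h&(f[:,2]>.045)&(f[:,2]<.066)]; t=f[h&(f[:,2]>.076)&(f[:,2]<.09)]
    r=f[(np.hypot(f[:,0]-cx,f[:,1]-cy)<.035)&(f[:,2]>.038)&(f[:,2]<.043)]
    print(n,'body',circ(b,.01) if len(b)>5 else len(b),'top',t.mean(0).round(4) if len(t) else 0,t[:,2].max() if len(t) else 0,'rim',((r.min(0)+r.max(0))/2).round(4),len(r))
    u,v=map(int,proj(d,[cx,cy,.05])); u=np.clip(u,72,568);v=np.clip(v,60,340); im=d['image'][v-60:v+60,u-72:u+72]
    cv2.imwrite(f'pics/{n}{tag}.png',cv2.resize(im,None,fx=3,fy=3,interpolation=cv2.INTER_CUBIC)[:,:,::-1])
cv2.imwrite(f'pics/b{tag}.png',cv2.resize(np.hstack([cv2.imread(f'pics/{n}{tag}.png') for n in ['wrist','scene','side']]),(800,222)))
E
python3 chk.py .646 -.0097 7; python3 plan.py .52 -.03 .18 8.8
```

```text
wrist body (array([ 0.6462, -0.0103]), np.float64(0.0005)) top [ 0.6475 -0.01    0.0809] 0.08276314719854971 rim [ 0.6474 -0.0099  0.0405] 360
scene body (array([ 0.6463, -0.0117]), np.float64(0.0018)) top [ 0.6437 -0.013   0.0787] 0.08033397989063062 rim [ 0.641  -0.0127  0.0405] 37
side body (array([ 0.6493, -0.009 ]), np.float64(0.0015)) top [ 0.6474 -0.0122  0.0797] 0.08260949640020321 rim [ 0.6468 -0.0119  0.0405] 48
pos [ 0.6454 -0.0089  0.1893] jaw yaw -80.85 x yaw 9.15 zaxis [-2.e-04  0.e+00 -1.e+00] gap 0.528 j [-0.08  0.41  1.64  0.    1.09  1.33] F [-0.1 -0.2 -0. ] t 9.55
shift cm [-12.72   0.09   0.93]
turn deg 8.8 [-1.000e-02  1.000e-02 -8.965e+01]
turn deg 188.8 [1.000e-02 1.000e-02 9.035e+01]
```

View pics/b7.png

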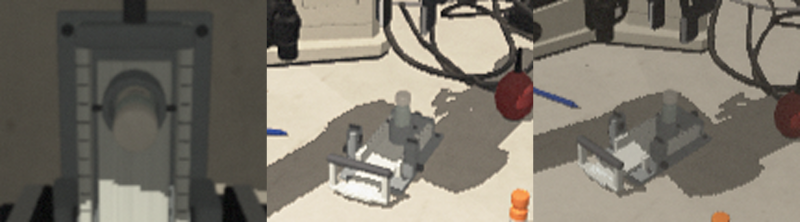

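The vial stands upright in the cup: its top is at 81 mm, it is centred within 1 mm in the wrist view, and the slide is at home. Next is the bar.

>>> servo_tool(moves=[{"hand": -0.06,"translation": [-2,0,0],"angular": [0,0,-89.7]},{"hand": -0.06,"translation": [-4,0,0],"angular": [0,0,-89.7]},{"hand": -0.06,"translation": [-6,0,0],"angular": [0,0,-89.7]},{"hand": -0.06,"translation": [-8,0,0],"angular": [0,0,-89.7]},{"hand": -0.06,"translation": [-10,0,0],"angular": [0,0,-89.7]},{"hand": -0.06,"translation": [-12,0,0],"angular": [0,0,-89.7]},{"hand": -0.06,"translation": [-12.5,0,0],"angular": [0,0,-89.7]},{"hand": -0.06,"translation": [-12.5,0,0],"angular": [0,0,-89.7]},{"hand": -0.06,"translation": [-12.5,0,0],"angular": [0,0,-89.7]},{"hand": -0.06,"translation": [-12.5,0,0],"angular": [0,0,-89.7]}])

```text
clock: 10.55
tool_pos: [0.5208, -0.0286, 0.1874]
tool_rot: [-2.111, -2.322, 0.003]
force: [-0.3, 0.6, -0.8]
finger_gap: 0.53
```

>>> servo_tool(moves=[{"hand": -0.06,"translation": [0,0,0],"angular": [0,0,-3]},{"hand": -0.06,"translation": [0,0,0],"angular": [0,0,-3]},{"hand": -0.06,"translation": [0,0,0],"angular": [0,0,-3]}])

```text
clock: 10.85
tool_pos: [0.5214, -0.0287, 0.188]
tool_rot: [-2.059, -2.37, 0.002]
force: [0.3, -0.5, -0.2]
finger_gap: 0.532
```

```bash
python3 - <<'E'
from meas import *
d=cam('wrist','w8.png'); W=pts(d)
m=(W[...,2]>.045)&(W[...,2]<.062)&(W[...,0]>.48)&(W[...,0]<.56)&(np.abs(W[...,1]+.03)<.06)
k,l,st,c=cv2.connectedComponentsWithStats(m.astype(np.uint8))
for i in range(1,k):
    if st[i,4]>15:
        P=W[l==i]; print(c[i].round(),st[i,4],P.min(0).round(3),P.max(0).round(3),cv2.minAreaRect((P[:,:2]*1000).astype(np.float32)))
E
python3 plan.py .5225 -.0287 .056 8.8
```

```text
[325. 194.] 1273 [ 0.511 -0.068  0.049] [0.533 0.013 0.057] ((521.5203247070312, -27.59402847290039), (11.679405212402344, 82.21746826171875), 8.40530014038086)
pos [ 0.5216 -0.0287  0.1883] jaw yaw 8.03 x yaw 98.03 zaxis [-2.e-03  3.e-04 -1.e+00] gap 0.529 j [-0.14  0.19  1.93  0.    1.02 -0.28] F [0.1 0.6 0.6] t 10.9
shift cm [-0.02  0.11 13.23]
turn deg 8.8 [-0.11 -0.03 -0.77]
turn deg 188.8 [-5.0000e-02  1.8000e-01  1.7923e+02]
```

View pics/w8.png

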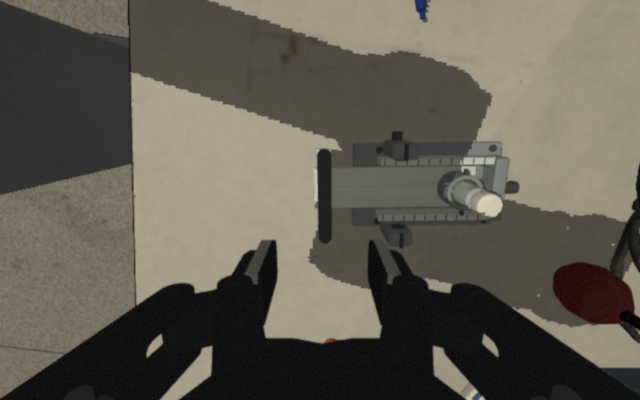

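Bar at (325,194): centre (0.5215, -0.0276), top 57 mm; matches the given height. I descend and grip.

>>> servo_tool(moves=[{"hand": -0.06,"translation": [0.1,0,3],"angular": [0,0,-0.5]},{"hand": -0.06,"translation": [0.1,0,6],"angular": [0,0,-0.5]},{"hand": -0.06,"translation": [0.1,0,8.5],"angular": [0,0,-0.5]},{"hand": -0.06,"translation": [0.1,0,10.5],"angular": [0,0,-0.5]},{"hand": -0.06,"translation": [0.1,0,12],"angular": [0,0,-0.5]},{"hand": -0.06,"translation": [0.1,0,13],"angular": [0,0,-0.5]},{"hand": -0.06,"translation": [0.1,0,13.2],"angular": [0,0,-0.5]},{"hand": -0.06,"translation": [0.1,0,13.2],"angular": [0,0,-0.5]},{"hand": -0.06,"translation": [0.1,0,13.2],"angular": [0,0,-0.5]}])

```text
clock: 11.8
tool_pos: [0.5232, -0.028, 0.0582]
tool_rot: [2.048, 2.38, 0.002]
force: [0.4, 1.0, -0.8]
finger_gap: 0.529
```

```bash
python3 chk.py .646 -.0097 9; python3 plan.py .5215 -.0276 .056 8.7
```

```text
wrist body (array([ 0.6469, -0.0099]), np.float64(0.001)) top [ 0.6371 -0.0124  0.0771] 0.07956657138482114 rim [ 0.6438 -0.0089  0.0405] 1757
scene body (array([ 0.6461, -0.0118]), np.float64(0.0018)) top [ 0.6438 -0.0134  0.0783] 0.08049543855188535 rim [ 0.6382 -0.0137  0.0405] 27
side body (array([ 0.6491, -0.0093]), np.float64(0.0015)) top [ 0.647  -0.0121  0.0798] 0.08226047408416792 rim [ 0.6471 -0.0087  0.0403] 44
pos [ 0.523  -0.0279  0.0582] jaw yaw 8.59 x yaw 98.59 zaxis [ 1.9e-03 -3.0e-04 -1.0e+00] gap 0.527 j [-0.14  0.4   1.99 -0.    0.75 -0.29] F [0.4 0.3 0. ] t 11.95
shift cm [ 0.06 -0.15  0.22]
turn deg 8.7 [ 0.11  0.03 -0.11]
turn deg 188.7 [ 5.0000e-02 -1.7000e-01  1.7989e+02]
```

View pics/b9.png

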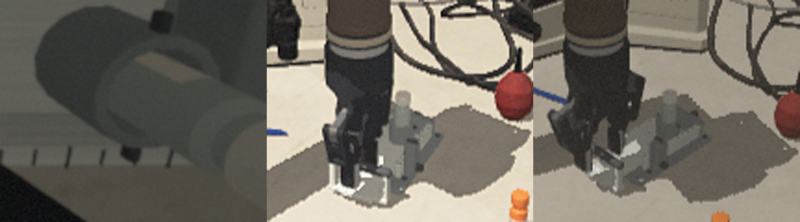

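>>> servo_tool(moves=[{"hand": -0.06,"translation": [0,-0.1,0.2],"angular": [0,0,0]},{"hand": 0.3,"translation": [0,-0.1,0.2],"angular": [0,0,0]},{"hand": 0.6,"translation": [0,-0.1,0.2],"angular": [0,0,0]},{"hand": 1,"translation": [0,-0.1,0.2],"angular": [0,0,0]},{"hand": 1,"translation": [0,-0.1,0.2],"angular": [0,0,0]},{"hand": 1,"translation": [0,-0.1,0.2],"angular": [0,0,0]},{"hand": 1,"translation": [0,-0.1,0.2],"angular": [0,0,0]}], newtons=60)

```text
clock: 12.65
tool_pos: [0.5222, -0.0279, 0.0555]
tool_rot: [2.048, 2.38, 0.002]
force: [4.7, 0.8, -1.9]
finger_gap: 0.113
```

```bash
python3 plan.py .5215 -.0276 .056 8.7
```

```text
pos [ 0.5222 -0.0279  0.0555] jaw yaw 8.59 x yaw 98.59 zaxis [ 2.e-03  1.e-04 -1.e+00] gap 0.113 j [-0.14  0.4   1.99  0.    0.75 -0.29] F [ 4.7  0.8 -1.9] t 12.65
shift cm [ 0.04 -0.06 -0.05]
turn deg 8.7 [ 0.11  0.01 -0.11]
turn deg 188.7 [ 2.0000e-02 -1.8000e-01  1.7989e+02]
```

>>> servo_tool(moves=[{"hand": 1,"translation": [0,-0.2,0],"angular": [0,0,0]},{"hand": 1,"translation": [0,-0.5,0],"angular": [0,0,0]},{"hand": 1,"translation": [0,-0.9,0],"angular": [0,0,0]},{"hand": 1,"translation": [0,-1.3,0],"angular": [0,0,0]},{"hand": 1,"translation": [0,-1.7,0],"angular": [0,0,0]},{"hand": 1,"translation": [0,-2.1,0],"angular": [0,0,0]},{"hand": 1,"translation": [0,-2.5,0],"angular": [0,0,0]},{"hand": 1,"translation": [0,-2.8,0],"angular": [0,0,0]},{"hand": 1,"translation": [0,-3,0],"angular": [0,0,0]},{"hand": 1,"translation": [0,-3,0],"angular": [0,0,0]}])

```text
clock: 13.65
tool_pos: [0.4924, -0.0325, 0.0555]
tool_rot: [2.048, 2.38, 0.003]
force: [6.3, 2.7, -3.0]
finger_gap: 0.115
```

>>> servo_tool(moves=[{"hand": 1,"translation": [0,-0.2,0],"angular": [0,0,0]},{"hand": 1,"translation": [0,-0.5,0],"angular": [0,0,0]},{"hand": 1,"translation": [0,-0.9,0],"angular": [0,0,0]},{"hand": 1,"translation": [0,-1.3,0],"angular": [0,0,0]},{"hand": 1,"translation": [0,-1.7,0],"angular": [0,0,0]},{"hand": 1,"translation": [0,-2.1,0],"angular": [0,0,0]},{"hand": 1,"translation": [0,-2.4,0],"angular": [0,0,0]},{"hand": 1,"translation": [0,-2.6,0],"angular": [0,0,0]},{"hand": 1,"translation": [0,-2.6,0],"angular": [0,0,0]},{"hand": 1,"translation": [0,-2.6,0],"angular": [0,0,0]}])

```text
clock: 14.65
tool_pos: [0.4679, -0.0363, 0.0556]
tool_rot: [2.047, 2.378, 0.006]
force: [8.3, 3.6, -8.2]
finger_gap: 0.118
```

```bash
python3 plan.py .5215 -.0276 .056 8.7; python3 chk.py .592 -.018 10
python3 - <<'E'
from h import *
for n in ['wrist','scene','side']:
    d=cam(n,n+'11.png'); W=pts(d)
    m=(W[...,2]>.044)&(W[...,2]<.062)&(W[...,0]>.55)&(W[...,0]<.64)&(np.abs(W[...,1]+.02)<.06)
    k,l,st,c=cv2.connectedComponentsWithStats(m.astype(np.uint8))
    for i in range(1,k):
        if st[i,4]>15:
            P=W[l==i]; r=cv2.minAreaRect((P[:,:2]*1000).astype(np.float32)); print(n,c[i].round(),st[i,4],P.min(0).round(3),P.max(0).round(3),np.round(r[0],1),np.round(r[1],1),round(r[2],1))
E
```

```text
pos [ 0.4679 -0.0363  0.0556] jaw yaw 8.55 x yaw 98.55 zaxis [ 0.0056  0.     -1.    ] gap 0.118 j [-0.17  0.32  2.11  0.    0.7  -0.32] F [ 8.3  3.6 -8.2] t 14.65
shift cm [ 0.06  5.42 -0.01]
turn deg 8.7 [ 0.32  0.05 -0.15]
turn deg 188.7 [ 7.0000e-02 -5.0000e-01  1.7985e+02]
wrist body (array([ 0.5922, -0.0183]), np.float64(0.001)) top [ 0.5814 -0.0218  0.0763] 0.0764321254627552 rim [ 0.5894 -0.02    0.0405] 2103
scene body (array([ 0.5911, -0.0201]), np.float64(0.002)) top [ 0.5887 -0.0214  0.0788] 0.08129901520864369 rim [ 0.5888 -0.0214  0.0404] 30
side body (array([ 0.5945, -0.0179]), np.float64(0.0013)) top [ 0.5927 -0.0202  0.0798] 0.08225738995583687 rim [ 0.5925 -0.0111  0.0405] 61
wrist [611. 186.] 2107 [0.569 0.011 0.044] [0.59  0.028 0.059] [579.8  19.2] [21.  15.3] 8.1
wrist [600. 269.] 1921 [ 0.58  -0.028  0.044] [ 0.595 -0.008  0.062] [586.5 -17. ] [19.7 12.2] 77.4
wrist [577. 341.] 1895 [ 0.581 -0.063  0.044] [ 0.604 -0.046  0.059] [592.6 -54.8] [23.1 16.3] 11.4
scene [329. 204.] 61 [ 0.58  -0.031  0.044] [ 0.595 -0.011  0.062] [585.9 -22.2] [12.3 18.8] 27.0
scene [344. 209.] 54 [ 0.58  -0.067  0.045] [ 0.604 -0.053  0.057] [591.7 -59.6] [23.8 14.2] 0.9
side [316. 181.] 53 [0.573 0.011 0.044] [0.594 0.025 0.058] [583.4  17.7] [13.6 20.7] 84.4
side [328. 187.] 53 [ 0.583 -0.031  0.044] [ 0.601 -0.013  0.062] [591.  -23.4] [13.  17.5] 48.5
side [338. 194.] 59 [ 0.584 -0.066  0.044] [ 0.607 -0.05   0.058] [594.9 -57.9] [20.9 14.9] 20.4
```

View pics/b10.png

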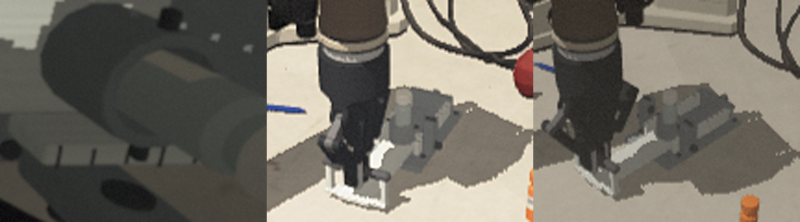

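>>> servo_tool(moves=[{"hand": 1,"translation": [0,-0.1,0],"angular": [0,0,0]},{"hand": 1,"translation": [0,-0.2,0],"angular": [0,0,0]},{"hand": 1,"translation": [0,-0.3,0],"angular": [0,0,0]},{"hand": 1,"translation": [0,-0.4,0],"angular": [0,0,0]},{"hand": 1,"translation": [0,-0.4,0],"angular": [0,0,0]},{"hand": 1,"translation": [0,-0.4,0],"angular": [0,0,0]}])

```text
clock: 15.55
tool_pos: [0.4643, -0.0368, 0.0556]
tool_rot: [2.047, 2.377, 0.006]
force: [8.4, 3.5, -7.6]
finger_gap: 0.116
```

```bash
python3 plan.py .5215 -.0276 .056 8.7; python3 chk.py .587 -.019 12
python3 - <<'E'
from h import *
d=cam('wrist'); print(proj(d,[.587,-.018,.05])); cv2.imwrite('pics/w12.png',cv2.resize(d['image'][150:370,420:640],(600,600),interpolation=cv2.INTER_CUBIC)[:,:,::-1])
d=cam('side'); u,v=map(int,proj(d,[.587,-.018,.05])); cv2.imwrite('pics/s12.png',cv2.resize(d['image'][v-40:v+40,u-50:u+50],(750,600),interpolation=cv2.INTER_CUBIC)[:,:,::-1])
E
```

```text
pos [ 0.4643 -0.0368  0.0556] jaw yaw 8.55 x yaw 98.55 zaxis [ 0.0061  0.     -1.    ] gap 0.116 j [-0.17  0.31  2.12  0.    0.7  -0.32] F [ 8.4  3.5 -7.6] t 15.55
shift cm [ 0.06  5.8  -0.01]
turn deg 8.7 [ 0.35  0.05 -0.15]
turn deg 188.7 [ 8.0000e-02 -5.5000e-01  1.7985e+02]
wrist body (array([ 0.5885, -0.0189]), np.float64(0.001)) top [ 0.5776 -0.0216  0.0763] 0.07633185758771135 rim [ 0.586  -0.0204  0.0405] 2174
scene body (array([ 0.5878, -0.02  ]), np.float64(0.0019)) top [ 0.5846 -0.0224  0.079 ] 0.0813056117324994 rim [ 0.5838 -0.0228  0.0405] 30
side body (array([ 0.5906, -0.0185]), np.float64(0.0012)) top [ 0.5882 -0.0214  0.08  ] 0.08237137559635632 rim [ 0.5881 -0.0139  0.0403] 59
(np.float64(603.2447711769541), np.float64(270.40043401291297))
```

View pics/w12.png

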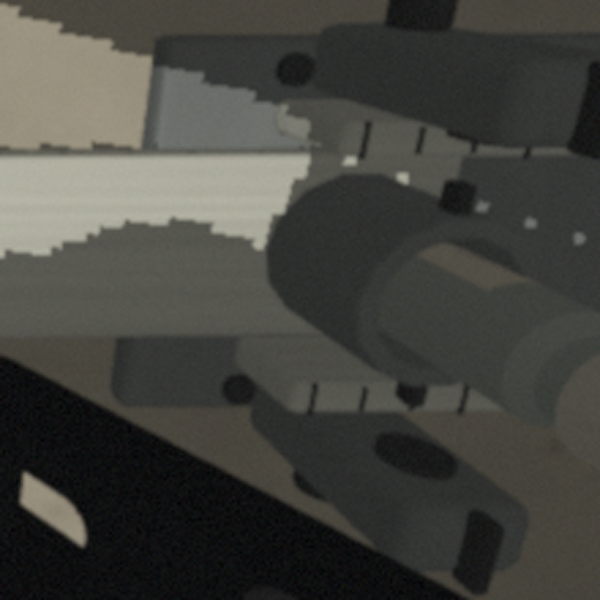

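View pics/s12.png

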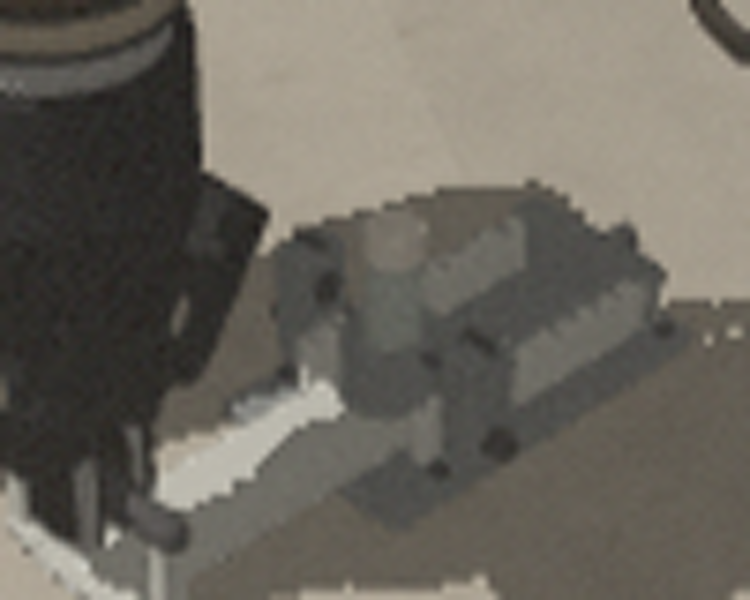

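The wrist crop shows the dark index ridges at (482,550) and (590,110), and the cup pointers at (458,195) and (411,393). I compare these directly.

```bash
python3 - <<'E'
from h import *
d=cam('wrist'); W=pts(d); g=cv2.cvtColor(d['image'],cv2.COLOR_RGB2GRAY)
ex=np.array([np.cos(np.radians(8.6)),np.sin(np.radians(8.6))])
k,l,st,c=cv2.connectedComponentsWithStats((g<34).astype(np.uint8))
for u,v in [(482,550),(590,110),(458,195),(411,393)]:
    U,V=420+u*220/600,150+v*220/600; i=l[int(V),int(U)]
    P=W[l==i]; P=P[~np.isnan(P[:,0])]
    if i and st[i,4]<400: print((round(U),round(V)),st[i,4],P.mean(0).round(4),P[:,2].min().round(3),P[:,2].max().round(3),'s',(np.median(P[:,:2]@ex)).round(4),((P[:,:2]@ex).min()).round(4),((P[:,:2]@ex).max()).round(4))
    else: print(U,V,g[int(V),int(U)],i,st[i,4],W[int(V),int(U)].round(4),(W[int(V),int(U)][:2]@ex).round(4))
# posts: along-axis extents at tops
for lo,hi in [(.0,.04),(-.075,-.042)]:
    m=(W[...,2]>.050)&(W[...,2]<.0565)&(W[...,0]>.55)&(W[...,0]<.63)&(W[...,1]>lo)&(W[...,1]<hi); s=W[m][:,:2]@ex; print(m.sum(),np.percentile(s,[0.5,99.5]).round(4),np.mean(np.percentile(s,[.5,99.5])).round(4))
m=(W[...,2]>.0385)&(W[...,2]<.043)&(np.hypot(W[...,0]-.587,W[...,1]+.019)<.0175); P=W[m]; 
from scipy.optimize import least_squares
ang=P[:,:2]@ex; print('cup rim s',np.percentile(ang,[.5,99.5]).round(4),m.sum())
E
```

```text
(597, 352) 342 [ 0.5923 -0.0556  0.0565] 0.053 0.059 s 0.5772 0.5755 0.5797
(636, 190) 241 [0.5807 0.0182 0.0553] 0.053 0.058 s 0.5768 0.5753 0.5784
(588, 222) 115 [5.831e-01 1.000e-04 3.780e-02] 0.035 0.04 s 0.5764 0.5751 0.5788
(571, 294) 52 [ 0.5888 -0.0375  0.0381] 0.035 0.04 s 0.5765 0.5754 0.5785
1267 [0.5664 0.5789] 0.5727
1172 [0.5669 0.5887] 0.5778
cup rim s [0.5609 0.5923] 1592
```

Ridges are at 577.2 and 576.8 mm along the channel and the pointers at 576.4 and 576.5 mm, so they line up within about 0.6 mm. The vial is upright and the grip is holding. I hand the job in.

```bash
python3 - <<'E'
from h import *
for n in ['scene']:
    f=pts(cam(n)).reshape(-1,3)
    for nm,x,y,z in [('dropper',.439,.186,.11),('dish',.641,-.277,.016)]:
        P=f[(np.hypot(f[:,0]-x,f[:,1]-y)<.05)&(f[:,2]>.008)&(f[:,2]<z)]; print(nm,P.mean(0).round(3),len(P))
o=robot.get_obs(); print(o['clock'],o['finger_gap'],o['force'],abs(o['qd']).max()); print(robot.sign_off())
E
```

```text
dropper [0.434 0.188 0.048] 456
dish [ 0.641 -0.28   0.011] 357
15.9 0.11638322501127302 [ 8.68490574  3.66113129 -7.86483516] 0.0016437424425447807
the job is handed in; nothing more can be done
None
```

I put the white-capped vial upright in the reader's cup with the slide at home and let go of it. I then pulled the slide out about 58 mm by its bar to the reading gate. I handed the job in at 15.9 s, still gripping the bar; no verdict was reported.

**Last checks:**
- **Alignment:** in the wrist view, the cup's pointers and the gate's ridges agree within about 0.6 mm along the channel.
- **Vial:** it stands in the cup with its top at about 81 mm, as it should. It may sit up to about 2.5 mm off the cup's centre, inside the 6 mm limit.
- **Hold:** the arm was at rest, with about 9 N on the wrist from the spring. I could not measure the finger force on the bar directly; the grip was set to 60 N.
- **Bystanders:** the dropper bottle and petri dish still measure where they were at the start.

**What disagreed:** the scene and side cameras differ by about 3 mm in x, so I relied on the wrist view. The far post's outline was only partly visible in the last picture, so its extent put the gate 5 mm off the other post. I used the ridges instead.

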